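Bring the stockpot's plate to medium heat

ROBOT

A 6-joint arm with a two-finger parallel gripper is mounted at the origin on the work surface. World frame = base frame: x ahead of the robot, y to its left, z up, the work surface at z = 0. Lengths are in mm, angles in rad, forces in N, time in s.
With the tool pointing down it reaches from about 275 to 1000 mm from the base axis. Payload 8.4 kg.
Tool frame: the origin (TCP) lies between the finger pads, 19 mm behind the fingertips; this is the grasp point; z points along the fingers, y is the line along which they close (so a half turn about z gives the same grasp; the last joint's range is limited). The gripper opens to 85 mm and grips with 20 to 120 N. Pads are 22 mm wide; open, the fingers measure 114 mm over their backs; the gripper's body (76 mm by 85 mm) begins 54 mm behind the grasp point. The pads swing forward as they close: fully open they stand 13 mm farther back than shut.
Start: joints at [-1.214, 0.353, 1.633, -0, 1.155, -0.002], TCP at [219.468, -585.202, 249.981] pointing down, gripper open.
Joint ranges: [-2.63, 2.63], [-0.92, 2.1], [0.06, 2.66], [-1.3, 4.44], [0, 2.69], [-3.02, 3.02]. Speed limits (rad/s): [2.22, 2.22, 2.79, 3.14, 3.14, 3.14].

INTERFACE

Orientations are given as [roll, pitch, yaw] about the fixed x, y, z axes, in that order (R = Rz(yaw) Ry(pitch) Rx(roll)).
In Python, from rig import r, cams gives the robot as it stands. The module is installed in compiled form; this text tells all that it offers.
- The arm moves only by the tool send_rows, never from a script. Its argument "targets" is one flat list of numbers, 7 for each row, row after row: the shift along the tool's x, y, z in m, then the turn, a rotation vector about the tool's x, y, z in rad, then the opening, from -1 (shut) to 1 (fully open). In form: [tx, ty, tz, wx, wy, wz, fingers, tx, ty, tz, wx, wy, wz, fingers, ...]. A call has 1 to 12 rows; each row is the pose to reach, as a shift and turn from the pose commanded when the call began, along the tool's axes at that moment; what a row does not reach only later rows make up. A row lasts 1/12 s, in which the tool goes at most 41.7 mm and 7.16 degrees, less where a joint would pass 70% of its speed; a pose out of reach is approached as far as the arm can. A call with a gripper value outside its range is refused whole. The fingers move at their own pace and stop on an object; "grip_force" is the grip in N (left out, the last holds). Time passes only in rows, so rows that repeat a pose let the fingers close. It gives the time, the measured TCP pose, the force, the opening and the grip force at its end, in the units of the state.
- r.sense(): the state, without advancing time (a new reading comes with each control period).
- cams.grab_frame(name): name is "scene" or "top"; returns a dict with "color" (384x512x3 uint8, blue, green, red), "fx", "fy", "cx", "cy" (pixels), "xyz" and "attitude" of the camera in the world. Camera axes: x right, y down, z forward; pixel columns grow to the right and rows downward; lengths in mm; the calibration is good to about 2 mm. A picture is of the moment at which its call begins. There is no depth.
- r.sign_off(): hands the job in; it is judged then, once.
The state is a dict: "clock": time; "qpos": joint angles; "qvel": joint speeds; "joint_efforts": joint torques, N m; "eef_pos": TCP position; "tcp_rot": TCP orientation; "contact_force": force on the tool from outside, world axes, zero at the start; "wrist_torque": the same for the moment, N m; "opening": opening from 0.0 (shut) to 1.0 (fully open); "grasp_force": force on a finger pad.
Only numpy, scipy, OpenCV 4.12 (cv2) and the standard library are available. Lean on these libraries where they do the work, as an engineer would, in place of code of your own. Each camera call takes 0.05 s, during which the arm holds its last target. There are 200 camera calls.

TASK

Get the stockpot cooking on medium: first turn the handle on the grey power isolator box clockwise from off (ring mark) to on (bar mark) until it clicks home, then turn the knob of the hot plate that carries the tall stockpot clockwise from off to the two-dot mark, so that it sits in that click. Never let a knob get on to three dots, leave the other plate's knob off, and do not shift the cookware or knock the other things about.

Things in the scene. Friction and masses are not known exactly. Their poses are not given: they have to be found in the camera images.
- hob: two-plate boiling top of bare metal, fixed, 360 deep (x), 440 wide (y), deck 101 mm high. Origin: centre of its underside. The front (-x, towards the robot) is a panel sloping 35 deg from horizontal, 35 mm high at its front edge, with knobs 110 mm left (+y) and right (-y) of the middle; behind each, at x = 12 mm, its hot plate, 176 mm across, top 110 mm high
- stockpot: tall steel stockpot, 160 mm across the rim, 125 mm high, 1.1 kg or so, standing on the left or the right hot plate. Origin: centre of its underside
- dish: low steel bowl, 160 mm across, 45 mm high, standing on the other hot plate. Origin: centre of its underside
- knob_left_grip (a point): on the axis of the left black knob, which controls the left plate; 34 mm out from the panel, where the TCP goes to grip. z: along the axis, out of the panel, 35 deg from vertical, leaning to the robot; x: along the grip bar to its white-lined pointer end. Skirt 68 mm across, its face 12 mm off the panel; grip bar 66 long, 16 thick, top 44 mm off the panel
- knob_left (a joint): angle of the left knob, rad, growing clockwise as you look at the panel. Detents: 0 off (short line on the panel), 0.9 one dot, 1.8 two dots, 2.7 three dots (dark marks 46 mm from the axis). Let go, it snaps to the nearest detent; the way over from one to the next takes about 0.15 N m
- knob_right_grip (a point): on the axis of the right black knob, which controls the right plate; 34 mm out from the panel, where the TCP goes to grip. z: along the axis, out of the panel, 35 deg from vertical, leaning to the robot; x: along the grip bar to its white-lined pointer end. Skirt 68 mm across, its face 12 mm off the panel; grip bar 66 long, 16 thick, top 44 mm off the panel
- knob_right (a joint): angle of the right knob, rad, growing clockwise as you look at the panel. Detents: 0 off (short line on the panel), 0.9 one dot, 1.8 two dots, 2.7 three dots (dark marks 46 mm from the axis). Let go, it snaps to the nearest detent; the way over from one to the next takes about 0.15 N m
- isolator_box: grey power isolator box, fixed to the table left of the boiling top, 150 (x) by 130 (y) by 66 mm high; origin: centre of its underside. On its lid a ring at the +x edge marks off and a bar at the -y edge marks on; a black bar handle turns on top
- isolator_grip (a point): on the vertical axis of the isolator handle, 104 mm above the work surface, where the TCP goes to grip. z up; x along the handle to its white-lined pointer end. Black bar 108 long, 18 thick, top at 116 mm, bottom at 82 mm over a 72 mm disc
- isolator (a joint): angle of the isolator handle, rad, growing clockwise from above: detents at 0 (off) and 1.57 (on), snapping over near 0.79; peak torque about 0.35 N m
- oil: oil bottle, 64 mm across, 190 high, loose, upright; origin under its centre
- mill: wooden pepper mill, 60 mm across, 160 high, loose, upright; origin under its centre
- spatula: spatula 280 mm long lying in front of the boiling top, loose; origin under its middle, x along it
- spoon: spoon 260 mm long lying on the right, loose; origin under its middle, x along it
- bowl: white bowl, 120 mm across, 50 high, loose; origin under its centre
Mind the look-alikes: they are no part of the job. What is shaped like the dish but orange or pink is not meant.

How it is judged (in metres and radians):
On the way, in this order (a step that is already met when the one before it is completed fails the run):
1. the isolator handle is turned on and clicks home (value of joint isolator above 1.42 rad), for 0.2 s.
2. the knob of the plate under the stockpot is at two dots (((y of stockpot in the frame of hob above 0 m and value of joint knob_left between 1.62 and 1.98 rad and value of joint knob_right below 0.3 rad) or (y of stockpot in the frame of hob below 0 m and value of joint knob_right between 1.62 and 1.98 rad and value of joint knob_left below 0.3 rad))), for 0.2 s.
At the end, for the whole second after the job is handed in: isolator on (past 1.42 of 1.57 rad); the knob of the plate that carries the stockpot within 0.18 rad of the two-dot detent (1.62 to 1.98 rad); the other knob off (below 0.3 rad); all at rest (value of joint isolator above 1.42 rad and ((y of stockpot in the frame of hob above 0 m and value of joint knob_left between 1.62 and 1.98 rad and value of joint knob_right below 0.3 rad) or (y of stockpot in the frame of hob below 0 m and value of joint knob_right between 1.62 and 1.98 rad and value of joint knob_left below 0.3 rad)) and velocity of joint each of knob_left, knob_right, isolator below 0.1 rad/s); the robot touches nothing.
It fails at once if a knob gets on to three dots (past 2.3 rad) (value of joint any of knob_left, knob_right above 2.3 rad).
It fails at once if the knob of the plate without the stockpot is turned past 0.5 rad ((y of stockpot in the frame of hob above 0 m and value of joint knob_right above 0.5 rad) or (y of stockpot in the frame of hob below 0 m and value of joint knob_left above 0.5 rad)).
It fails at once if the stockpot or the low bowl is shifted by more than 30 mm (distance of any of stockpot, dish from where it was at the start of the episode above 0.03 m).
It fails at once if a bystander is moved by more than 50 mm or knocked over (distance of any of oil, mill, spatula, spoon, bowl from where it was at the start of the episode above 0.05 m or angle between any of oil, mill, bowl's own z axis and vertical above 0.6 rad).
It also fails if it takes over 67 s, if anything falls off the work surface, if the arm or the gripper's body presses on something with over 40 N, if the wrist force passes 120 N, or if a joint passes its speed limit or range.

## Working session

There is one attempt and no reset: what is moved stays moved. The work goes in short steps, Python scripts to look and compute and a tool call to move; the robot and the scene stay as the last step left them, time stands still between calls to the robot, and variables do not carry over. Pictures are saved under pics/ and viewed, at most 10 in all, crops included, and the job is handed in when it is done.

Besides the shell and the picture viewer there is one more tool, called after ">>>" as name(argument=value, ...) on one line, values as JSON. send_rows: Moves the arm, as the interface text tells. Its arguments: {"type":"object","properties":{"targets":{"type":"array"},"grip_force":{"type":"number"}},"required":["targets"]}

```bash
mkdir -p pics
python3 - <<'E'
from rig import r,cams
import cv2,json
for n in("scene","top"):
    f=cams.grab_frame(n); cv2.imwrite(f"pics/{n}0.png",f["color"]); print(n,{k:v for k,v in f.items() if k!="color"})
print(r.sense())
E
```

```text
scene {'fx': 476.07509204834315, 'fy': 476.07509204834315, 'cx': 254.36319513945264, 'cy': 195.20504997033564, 'xyz': array([ 846.01536395,  515.01986826, 1195.00857247]), 'attitude': array([-2.59743696, -0.00389663,  2.60069686])}
top {'fx': 360.52696522341967, 'fy': 360.52696522341967, 'cx': 254.51423982517048, 'cy': 196.30857388126984, 'xyz': array([ 384.88316141,  -35.92341371, 1118.71332652]), 'attitude': array([-3.03343278, -0.01295054, -1.55739498])}
{'clock': 0.1, 'qpos': array([-1.21441935e+00,  3.53589095e-01,  1.63405366e+00, -3.08729008e-05,
        1.15522538e+00, -2.39633494e-03]), 'qvel': array([ 1.86452845e-03, -3.16783466e-03, -1.79034709e-03, -8.05263879e-04,
        3.51195398e-06, -2.65964033e-03]), 'joint_efforts': array([ 1.33670543e-03, -6.06352258e+01, -3.42817819e+01,  1.24968801e-05,
        3.94956849e-03,  4.47058812e-05]), 'eef_pos': array([ 219.30447011, -584.82396037,  249.33298745]), 'tcp_rot': array([-3.14031711e+00,  2.51727033e-05,  3.58785811e-01]), 'contact_force': array([-0.76074142,  0.06291741,  0.33310696]), 'wrist_torque': array([ 0.06868676, -0.04086533,  0.00330063]), 'grasp_force': 0.0, 'opening': 0.9971562082225953}
```

View pics/scene0.png

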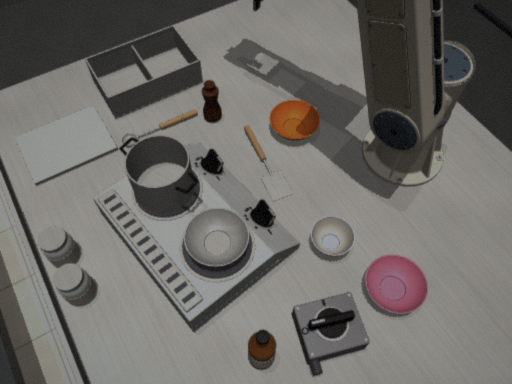

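View pics/top0.png

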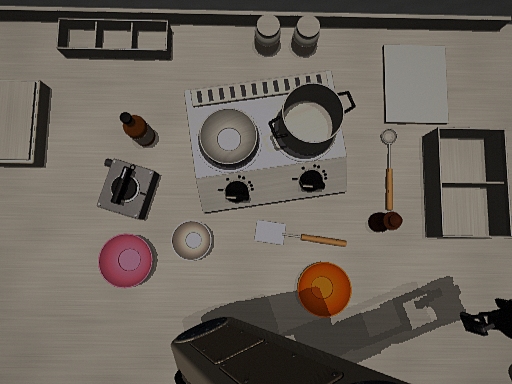

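The pot is on the right plate: top view (308,120), scene view (160,175). The low steel bowl is on the left plate at top (229,137). So the right knob is the one to turn, top (312,181) and scene (210,162). The left knob, top (237,191), stays off. The isolator is at top (126,186), scene (331,325). The orange bowl (324,289) and the pink bowl (126,260) are the look-alikes. I'll confirm with one enlarged crop.

Run:
```python
import cv2,numpy as np
t=cv2.imread("pics/top0.png");s=cv2.imread("pics/scene0.png")
def c(im,x,y,w=66,h=50):
    a=cv2.resize(im[y:y+h,x:x+w],(396,300),interpolation=cv2.INTER_CUBIC); 
    a=cv2.convertScaleAbs(a,alpha=1.5,beta=15)
    for i in range(0,w,10):cv2.putText(a,str(x+i),(i*6,8),0,.3,(0,0,255),1);cv2.line(a,(i*6,9),(i*6,13),(0,0,255),1)
    for i in range(0,h,10):cv2.putText(a,str(y+i),(0,i*6+4),0,.3,(0,0,255),1)
    return a
cv2.imwrite("pics/crop.png",np.vstack([np.hstack([c(t,95,155,72,66*50//60+10) if 0 else c(t,95,160),c(t,285,160)]),np.hstack([c(s,295,290),c(s,180,137)])]))
```

```text
(no output)
```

View pics/crop.png

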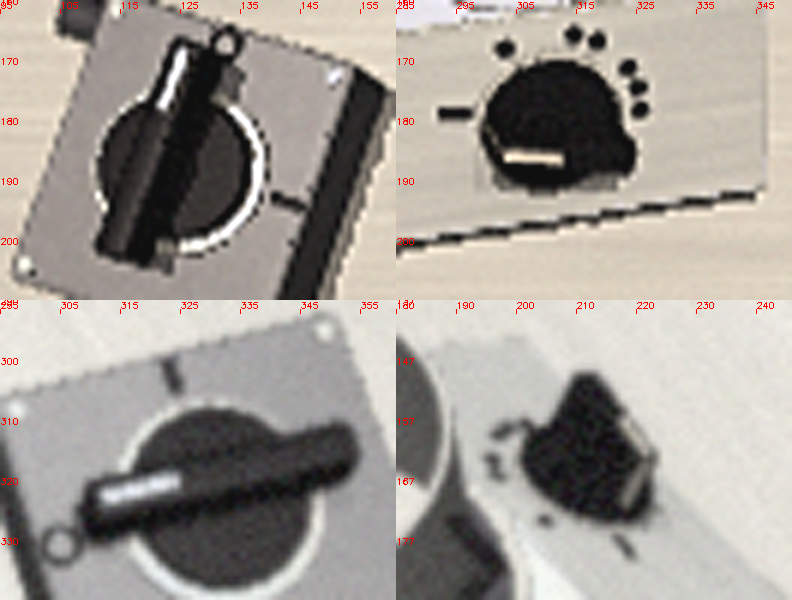

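The crop confirms three things:
- **Isolator:** it is off, with the pointer at the ring, top (132,167). The on bar is at (143,193).
- **Right knob:** it is off, with the pointer towards the short line, top (290,178). The dots run clockwise: one at (303,168), two at (316,166), three at (325,174).
- **Pot:** it stands behind this knob.

Next I'll get centroids for the marks in both views and triangulate.

```bash
cat > h.py <<'E'
import cv2,numpy as np
from scipy.spatial.transform import Rotation as R
C={"scene":(476.07509,254.363195,195.20505,[846.01536395,515.01986826,1195.00857247],[-2.59743696,-0.00389663,2.60069686]),
"top":(360.526965,254.51424,196.308574,[384.88316141,-35.92341371,1118.71332652],[-3.03343278,-0.01295054,-1.55739498])}
def ray(n,p):
    f,cx,cy,o,a=C[n]; d=R.from_euler("xyz",a).apply([(p[0]-cx)/f,(p[1]-cy)/f,1]); return np.array(o),d/np.linalg.norm(d)
def plane(n,p,z):
    o,d=ray(n,p); return o+d*(z-o[2])/d[2]
def tri(p,q):
    A=0;b=0;L=[ray("top",p),ray("scene",q)]
    for o,d in L: M=np.eye(3)-np.outer(d,d);A=A+M;b=b+M@o
    x=np.linalg.solve(A,b); return x,max(np.linalg.norm(np.cross(x-o,d)) for o,d in L)
E
python3 - <<'E'
import cv2,numpy as np
def blobs(n,x,y,w,h,inv,k):
    g=cv2.cvtColor(cv2.imread(f"pics/{n}0.png"),6)[y:y+h,x:x+w]
    g=cv2.resize(g,None,fx=8,fy=8,interpolation=cv2.INTER_CUBIC)
    b=(g<k) if inv else (g>k)
    m,l,s,c=cv2.connectedComponentsWithStats(b.astype(np.uint8),connectivity=4)
    print(n,"dark" if inv else "light",[(round(x+(u+.5)/8-.5,1),round(y+(v+.5)/8-.5,1),int(st[4]/6.4)/10) for (u,v),st in zip(c[1:],s[1:]) if 30<st[4]<80*64])
blobs("top",285,160,60,40,1,75)
blobs("top",212,172,60,40,1,75)
blobs("scene",185,140,50,50,1,75)
blobs("scene",235,190,55,50,1,75)
blobs("top",95,155,70,65,1,50)
blobs("top",95,155,70,65,0,160)
blobs("scene",290,290,80,80,1,65)
blobs("scene",290,290,80,80,0,160)
E
```

```text
top dark [(np.float64(295.0), np.float64(159.8), 0.6), (np.float64(314.3), np.float64(159.9), 0.8), (np.float64(314.1), np.float64(165.4), 8.2), (np.float64(318.1), np.float64(166.4), 8.2), (np.float64(302.7), np.float64(167.7), 8.8), (np.float64(324.0), np.float64(172.5), 16.0), (np.float64(325.2), np.float64(177.9), 7.7), (np.float64(294.4), np.float64(178.5), 13.2), (np.float64(318.3), np.float64(195.7), 77.9)]
top dark [(np.float64(238.9), np.float64(176.3), 8.7), (np.float64(243.2), np.float64(177.5), 9.0), (np.float64(227.1), np.float64(178.8), 8.1), (np.float64(250.0), np.float64(183.5), 16.2), (np.float64(251.8), np.float64(188.8), 7.9), (np.float64(220.2), np.float64(189.5), 12.3)]
scene dark [(np.float64(185.5), np.float64(158.2), 30.0), (np.float64(196.0), np.float64(164.3), 7.5), (np.float64(204.4), np.float64(173.3), 2.4), (np.float64(217.6), np.float64(177.5), 5.2)]
scene dark [(np.float64(245.1), np.float64(215.3), 3.5), (np.float64(246.7), np.float64(218.5), 4.3), (np.float64(255.7), np.float64(227.1), 4.1), (np.float64(269.2), np.float64(231.1), 8.0), (np.float64(249
[... 234 characters left out ...]
39.1), np.float64(184.8), 1.5), (np.float64(139.1), np.float64(188.7), 1.2), (np.float64(138.1), np.float64(192.6), 0.7), (np.float64(137.1), np.float64(194.8), 0.6), (np.float64(132.0), np.float64(200.1), 0.6), (np.float64(127.1), np.float64(202.1), 1.2), (np.float64(100.0), np.float64(205.1), 0.7), (np.float64(119.0), np.float64(212.3), 0.7), (np.float64(135.0), np.float64(217.3), 0.7)]
top light [(np.float64(123.5), np.float64(172.5), 6.3), (np.float64(135.9), np.float64(188.4), 16.0), (np.float64(130.2), np.float64(199.3), 0.8), (np.float64(127.5), np.float64(200.4), 1.5), (np.float64(98.6), np.float64(203.4), 0.6)]
scene dark [(np.float64(323.2), np.float64(302.1), 13.4)]
scene light []
```

Run:
```python
from h import *
from scipy.optimize import least_squares
np.set_printoptions(precision=1,suppress=True)
# marks: off, 1, 2 (mean), (top, scene)
K={"R":[((294.4,178.5),(217.6,177.5)),((302.7,167.7),(204.4,173.3)),((316.1,165.9),(196.0,164.3))],
"L":[((220.2,189.5),(269.2,231.1)),((227.1,178.8),(255.7,227.1)),((241.05,176.9),(245.9,216.9))]}
P={}
for k,v in K.items():
    P[k]=[]
    for a,b in v: x,e=tri(a,b);P[k].append(x);print(k,x,e)
def pred(cx,cy,yaw,xk,k):
    Rz=R.from_euler("z",yaw); n=np.array([-np.sin(.61087),0,np.cos(.61087)]);u=np.array([0,1,0]);w=np.array([np.cos(.61087),0,np.sin(.61087)])
    c=np.array([xk,110 if k=="R" and 0 else (-110 if k=="R" else 110),35+(xk+180)*np.tan(.61087)])
    pts=[c+46*(np.cos(a)*u+np.sin(a)*w) for a in(0,.9,1.8)]
    T=lambda p:Rz.apply(p)+[cx,cy,0]
    return [T(p) for p in pts],T(c),T(c+34*n)
def res(p): return np.ravel([np.array(pred(*p,k)[0])-P[k] for k in"RL"])
s=least_squares(res,[550,-60,0,-135]);print("hob",s.x[:2],np.round(s.x[2],4),s.x[3]);print(res(s.x).reshape(-1,3))
for k in"RL":print(k,"panel",pred(*s.x,k)[1],"grip",pred(*s.x,k)[2])
# isolator ring
for n,(x,y,w,h),t,c0 in(("top",(95,155,70,65),135,(126,187)),("scene",(290,290,80,80),118,(332,323))):
    g=cv2.cvtColor(cv2.imread(f"pics/{n}0.png"),6)[y:y+h,x:x+w]
    v,u=np.nonzero(g>t);p=np.c_[u+x,v+y].astype(float)
    W=np.array([plane(n,q,66) for q in p]);c=plane(n,c0,66)
    W=W[np.abs(np.linalg.norm(W-c,axis=1)-40)<12]
    f=lambda q:np.hypot(W[:,0]-q[0],W[:,1]-q[1])-q[2]
    o=least_squares(f,[c[0],c[1],40],loss="soft_l1");print(n,"ring",o.x,len(W),np.std(f(o.x)))
a=plane("top",(132.4,167.3),66);b=plane("scene",(305,331),66);print("ringmark",a,b)
c=plane("top",(142.8,193),66);d=plane("scene",(323.2,302.1),66);print("barmark",c,d)
for q in((98.6,203.4),(114,161.2),(150.3,172.2)):print("screw top",plane("top",q,66))
for q in((348.5,295),(297,308)):print("screw scene",plane("scene",q,66))
for n,p in(("top",(122.7,174)),("scene",(318,321))):print("whiteline",plane(n,p,116))
for n,p,q in(("scene",(309,324),(353,313.5)),):print("handle ends",plane(n,p,116),plane(n,q,116))
```

```text
R [ 552.6 -164.2   78.3] 0.585536222008861
R [ 581.7 -186.    93.9] 0.22161440534089402
R [ 587.7 -224.9   94. ] 0.331444296965741
L [516.9  52.   76.9] 0.37577841125298705
L [546.   31.4  94.4] 0.42357073738362694
L [552.3  -8.4  93. ] 0.29464680199430016
hob [661.9 -89.1] 0.149 -125.76248892847677
[[-5.5 -6.9 -5.3]
 [-2.9  2.1 -0.3]
 [ 4.   3.4  4.7]
 [-2.5 -5.4 -3.9]
 [ 0.2  2.3 -0.8]
 [ 6.8  4.5  5.7]]
R panel [ 553.9 -216.5   73. ] grip [ 534.6 -219.4  100.8]
L panel [521.2   1.   73. ] grip [501.9  -1.9 100.8]
top ring [519.5 334.6  39.9] 59 3.189940559219559
scene ring [516.4 330.8  39.7] 143 2.6642195824564254
ringmark [580.1 313.4  66. ] [581.  314.8  66. ]
barmark [504.3 279.2  66. ] [503.3 279.4  66. ]
screw top [471.9 406.1  66. ]
screw top [597.5 368.4  66. ]
screw top [566.3 260.1  66. ]
screw scene [439.4 296.7  66. ]
screw scene [566.3 258.8  66. ]
whiteline [551.4 322.9 116. ]
whiteline [554.4 320.1 116. ]
handle ends [575.9 315.2 116. ] [475.2 347.3 116. ]
```

```bash
cat >> h.py <<'E'
def delta(s,p,Rt):
    Rc=R.from_euler("xyz",s["tcp_rot"]); return Rc.inv().apply(np.array(p)-s["eef_pos"]),(Rc.inv()*Rt).as_rotvec()
def down(yaw): return R.from_euler("xyz",[np.pi,0,yaw])
E
python3 - <<'E'
from h import *
from rig import r
from scipy.optimize import least_squares
np.set_printoptions(precision=3,suppress=True)
P=np.array([[552.6,-164.2,78.3],[581.7,-186.,93.9],[587.7,-224.9,94.],[516.9,52.,76.9],[546.,31.4,94.4],[552.3,-8.4,93.]]).reshape(2,3,3)
t=.61087;n=np.array([-np.sin(t),0,np.cos(t)]);w=np.array([np.cos(t),0,np.sin(t)])
def pts(p,k):
    cx,cy,yaw,xk,a0=p;T=lambda q:R.from_euler("z",yaw).apply(q)+[cx,cy,0]
    c=np.array([xk,[-110,110][k],35+(xk+180)*np.tan(t)])
    return np.array([T(c+46*(np.cos(a0+a)*np.array([0,1,0])+np.sin(a0+a)*w)) for a in(0,.9,1.8)]),T(c),T(c+34*n)
f=lambda p:np.ravel([pts(p,k)[0]-P[k] for k in(0,1)])
s=least_squares(f,[660,-90,.16,-126,.2]).x;print(s);print(f(s).reshape(-1,3))
for k in(0,1):print("RL"[k],pts(s,k)[1:])
print("oil",plane("top",(148,140),0),plane("scene",(263,362),0))
print(delta(r.sense(),[518.6,332.7,250],down(2.851)))
E
```

```text
[ 660.836  -80.442    0.163 -129.391    0.247]
[[ 0.284 -0.322 -1.424]
 [ 0.171  0.239  0.582]
 [-0.151 -0.468 -0.108]
 [ 0.181  0.545 -0.024]
 [ 0.068 -0.093  0.082]
 [-0.553  0.099  0.892]]
R (array([ 551.071, -210.033,   70.437]), array([ 531.829, -213.207,   98.288]))
L (array([515.268,   7.034,  70.437]), array([496.026,   3.86 ,  98.288]))
oil [680.694 290.51    0.   ] [694.762 312.854   0.   ]
(array([ 602.415, -754.006,    0.28 ]), array([-0.001, -0.002, -2.492]))
```

>>> send_rows(targets=[0.025,-0.0314,0,0,0,-0.104,1,0.05,-0.0628,0,0,0,-0.208,1,0.075,-0.0942,0,0,0,-0.312,1,0.1,-0.1256,0,0,0,-0.416,1,0.125,-0.157,0,0,0,-0.52,1,0.15,-0.1884,0,0,0,-0.624,1,0.175,-0.2198,0,0,0,-0.728,1,0.2,-0.2512,0,0,0,-0.832,1,0.225,-0.2826,0,0,0,-0.936,1,0.25,-0.314,0,0,0,-1.04,1,0.275,-0.3454,0,0,0,-1.144,1,0.3,-0.377,0,0,0,-1.246,1], grip_force=80)

```text
clock: 1.1
eef_pos: [367.9, -125.0, 250.1]
tcp_rot: [3.141, 0.0, 1.61]
contact_force: [0.7, 0.5, 0.5]
opening: 0.998
grasp_force: 0.0
```

Run:
```python
from h import *
from rig import r
np.set_printoptions(precision=3,suppress=True)
s=r.sense();print(s["clock"],s["qpos"],s["eef_pos"],s["tcp_rot"]);print(delta(s,[518.6,332.7,170],down(2.851)))
```

```text
1.1 [-0.331 -0.031  2.101  0.     1.072 -0.37 ] [ 367.915 -125.009  250.053] [3.141 0.    1.61 ]
(array([451.54 , 168.267,  80.058]), array([ 0.   ,  0.   , -1.241]))
```

>>> send_rows(targets=[0.0376,0.014,0.0067,0,0,-0.1034,1,0.0752,0.028,0.0133,0,0,-0.2068,1,0.1129,0.0421,0.02,0,0,-0.3103,1,0.1505,0.0561,0.0267,0,0,-0.4137,1,0.1881,0.0701,0.0334,0,0,-0.5171,1,0.2258,0.0841,0.04,0,0,-0.6205,1,0.2634,0.0982,0.0467,0,0,-0.7239,1,0.301,0.1122,0.0534,0,0,-0.8273,1,0.3387,0.1262,0.06,0,0,-0.9308,1,0.3763,0.1402,0.0667,0,0,-1.0342,1,0.4139,0.1542,0.0734,0,0,-1.1376,1,0.4515,0.1683,0.08,0,0,-1.241,1])

```text
clock: 2.1
eef_pos: [520.8, 332.1, 169.1]
tcp_rot: [-3.141, -0.001, 2.851]
contact_force: [1.4, -1.0, -0.3]
opening: 0.999
grasp_force: 0.0
```

Run:
```python
from h import *
from rig import r,cams
np.set_printoptions(precision=3,suppress=True)
s=r.sense();print(s["clock"],s["qpos"],s["eef_pos"],s["tcp_rot"]);print(delta(s,[518.6,332.7,104],down(2.851)))
im=[cv2.convertScaleAbs(cv2.resize(cams.grab_frame(n)["color"][y:y+100,x:x+100],(400,400),interpolation=2),alpha=1.5,beta=15) for n,x,y in(("top",75,140),("scene",280,270))]
cv2.imwrite("pics/pre.png",np.hstack(im))
```

```text
2.1 [ 0.565  0.427  1.72  -0.     0.996 -0.715] [520.753 332.058 169.113] [-3.141 -0.001  2.851]
(array([ 2.213,  0.041, 65.114]), array([-0.001, -0.001,  0.   ]))
```

View pics/pre.png

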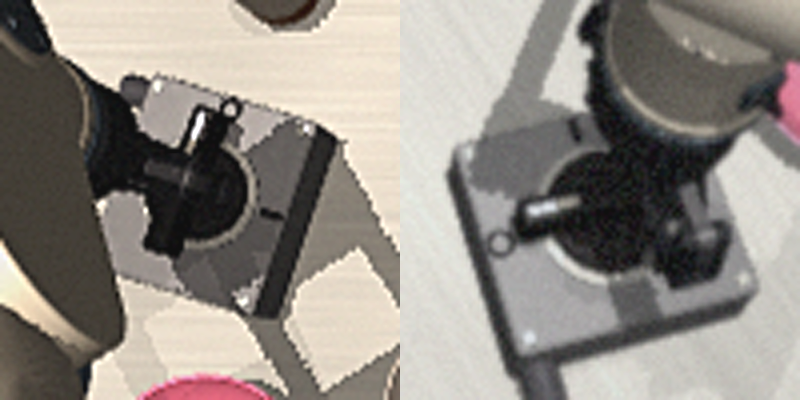

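The fingers straddle the bar: in the left half the bar runs (200,130)–(165,240) with the gripper across it. I'll descend and close.

>>> send_rows(targets=[0.001,0,0.018,0,0,0,1,0.001,0,0.036,0,0,0,1,0.001,0,0.052,0,0,0,1,0.001,0,0.065,0,0,0,1,0.001,0,0.065,0,0,0,-1,0.001,0,0.065,0,0,0,-1,0.001,0,0.065,0,0,0,-1,0.001,0,0.065,0,0,0,-1,0.001,0,0.065,0,0,0,-1,0.001,0,0.065,0,0,0,-1,0.001,0,0.065,0,0,0,-1,0.001,0,0.065,0,0,0,-1], grip_force=80)

```text
clock: 3.2
eef_pos: [520.8, 332.0, 106.4]
tcp_rot: [3.138, 0.002, 2.846]
contact_force: [0.7, 6.2, 2.2]
opening: 0.196
grasp_force: 78.6
```

>>> send_rows(targets=[0,0,0,0,0,0.11,-1,0,0,0,0,0,0.22,-1,0,0,0,0,0,0.33,-1,0,0,0,0,0,0.44,-1,0,0,0,0,0,0.55,-1,0,0,0,0,0,0.66,-1,0,0,0,0,0,0.77,-1,0,0,0,0,0,0.88,-1,0,0,0,0,0,0.99,-1,0,0,0,0,0,1.1,-1,0,0,0,0,0,1.2,-1,0,0,0,0,0,1.2,-1])

```text
clock: 4.2
eef_pos: [519.6, 331.2, 106.4]
tcp_rot: [3.142, -0.002, 1.639]
contact_force: [-5.6, 2.6, 7.6]
opening: 0.196
grasp_force: 79.5
```

>>> send_rows(targets=[0,0,0,0,0,0.1,-1,0,0,0,0,0,0.2,-1,0,0,0,0,0,0.3,-1,0,0,0,0,0,0.37,-1,0,0,0,0,0,0.37,-1,0,0,0,0,0,0.37,-1,0,0,0,0,0,0.37,-1])

```text
clock: 4.78
eef_pos: [519.2, 331.3, 106.4]
tcp_rot: [-3.14, -0.001, 1.275]
contact_force: [-6.4, 2.0, 8.7]
opening: 0.193
grasp_force: 79.6
```

>>> send_rows(targets=[0,0,0,0,0,0,1,0,0,0,0,0,0,1,0,0,0,0,0,0,1,0,0,0,0,0,0,1,0,0,0,0,0,0,1,0,0,0,0,0,0,1,0,0,-0.03,0,0,0,1,0,0,-0.065,0,0,0,1,0,0,-0.1,0,0,0,1,0,0,-0.135,0,0,0,1,0,0,-0.15,0,0,0,1])

```text
clock: 5.7
eef_pos: [521.4, 331.3, 260.0]
tcp_rot: [3.138, -0.004, 1.276]
contact_force: [1.1, -0.4, 1.1]
opening: 0.998
grasp_force: 0.0
```

```bash
cat >> h.py <<'E'
t=.61087;hy=.163;a0=.247
Hz=R.from_euler("z",hy); N=Hz.apply([-np.sin(t),0,np.cos(t)]);U=Hz.apply([0,1,0]);W=Hz.apply([np.cos(t),0,np.sin(t)])
G=np.array([531.83,-213.21,98.29])
def knobR(a): # tool x along bar, z into the panel
    x=np.cos(a0+a)*U+np.sin(a0+a)*W; z=-N; return R.from_matrix(np.c_[x,np.cross(z,x),z])
E
python3 - <<'E'
from h import *
from rig import r,cams
np.set_printoptions(precision=3,suppress=True)
s=r.sense();print(s["clock"],s["qpos"],s["eef_pos"],s["tcp_rot"]);print(G+N*100,delta(s,G+N*100,knobR(0)))
im=[cv2.convertScaleAbs(cv2.resize(cams.grab_frame(n)["color"][y:y+100,x:x+100],(400,400),interpolation=2),alpha=1.5,beta=15) for n,x,y in(("top",75,140),("scene",280,270))]
cv2.imwrite("pics/post.png",np.hstack(im))
E
```

```text
5.7 [ 0.564  0.33   1.644 -0.     1.162  0.859] [521.414 331.272 259.999] [ 3.138 -0.004  1.276]
[ 475.232 -222.518  180.205] (array([-543.638,  116.553,   77.821]), array([-0.57 ,  0.207, -0.205]))
```

View pics/post.png

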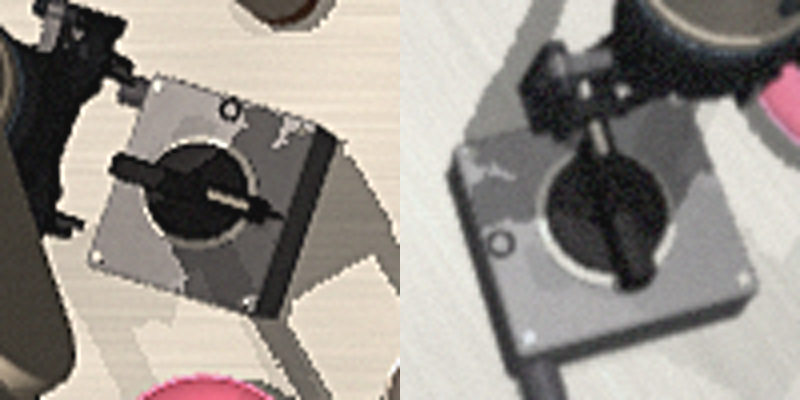

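The pointer is now at the bar mark (left half (260,210), right half (600,140)), so the isolator is on. Moving to the standoff above the right knob.

>>> send_rows(targets=[-0.034,0.0073,0.0049,-0.036,0.013,-0.013,1,-0.068,0.0146,0.0097,-0.071,0.026,-0.026,1,-0.102,0.0218,0.0146,-0.107,0.039,-0.038,1,-0.136,0.0291,0.0195,-0.142,0.052,-0.051,1,-0.17,0.0364,0.0243,-0.178,0.065,-0.064,1,-0.204,0.0437,0.0292,-0.214,0.078,-0.077,1,-0.238,0.051,0.034,-0.249,0.091,-0.09,1,-0.272,0.0583,0.0389,-0.285,0.104,-0.103,1,-0.306,0.0655,0.0438,-0.32,0.117,-0.115,1,-0.34,0.0728,0.0486,-0.356,0.129,-0.128,1,-0.374,0.08,0.0535,-0.392,0.142,-0.141,1,-0.408,0.0874,0.0584,-0.428,0.155,-0.154,1])

```text
clock: 6.8
eef_pos: [484.8, -71.5, 197.0]
tcp_rot: [2.719, -0.116, 1.452]
contact_force: [0.4, 1.0, 0.1]
opening: 1.002
grasp_force: 0.0
```

Run:
```python
from h import *
from rig import r
np.set_printoptions(precision=3,suppress=True)
s=r.sense();print(s["clock"],s["qpos"],s["eef_pos"],s["tcp_rot"]);print(delta(s,G+N*100,knobR(0)))
```

```text
6.8 [-0.256  0.05   2.244  0.365  0.467 -0.408] [484.751 -71.477 197.037] [ 2.719 -0.116  1.452]
(array([-152.039,    8.011,    2.708]), array([-0.164,  0.059, -0.056]))
```

>>> send_rows(targets=[-0.03,0.0016,0.0005,-0.033,0.012,-0.011,0.6,-0.061,0.0032,0.001,-0.066,0.024,-0.022,0.6,-0.091,0.0048,0.0016,-0.098,0.035,-0.034,0.6,-0.122,0.0064,0.002,-0.131,0.047,-0.045,0.6,-0.152,0.008,0.0027,-0.164,0.059,-0.056,0.6,-0.152,0.008,0.0027,-0.164,0.059,-0.056,0.6,-0.152,0.008,0.0027,-0.164,0.059,-0.056,0.6])

```text
clock: 7.38
eef_pos: [475.7, -226.0, 179.8]
tcp_rot: [2.545, -0.139, 1.526]
contact_force: [0.2, -0.8, 0.5]
opening: 0.799
grasp_force: 0.0
```

Run:
```python
from h import *
from rig import r,cams
np.set_printoptions(precision=3,suppress=True)
s=r.sense();print(s["clock"],s["qpos"],s["opening"],s["eef_pos"],s["tcp_rot"]);print(delta(s,G+N*40,knobR(0)),delta(s,G,knobR(0)))
im=[cv2.convertScaleAbs(cv2.resize(cams.grab_frame(n)["color"][y:y+100,x:x+100],(400,400),interpolation=2),alpha=1.5,beta=15) for n,x,y in(("top",265,120),("scene",160,110))]
cv2.imwrite("pics/kpre.png",np.hstack(im))
```

```text
7.3833 [-0.721  0.181  2.232  1.016  0.545 -1.478] 0.798917518301469 [ 475.709 -226.014  179.838] [ 2.545 -0.139  1.526]
(array([ 3.719, -0.617, 59.741]), array([ 0.   ,  0.004, -0.003])) (array([ 3.872, -0.635, 99.741]), array([ 0.   ,  0.004, -0.003]))
```

View pics/kpre.png

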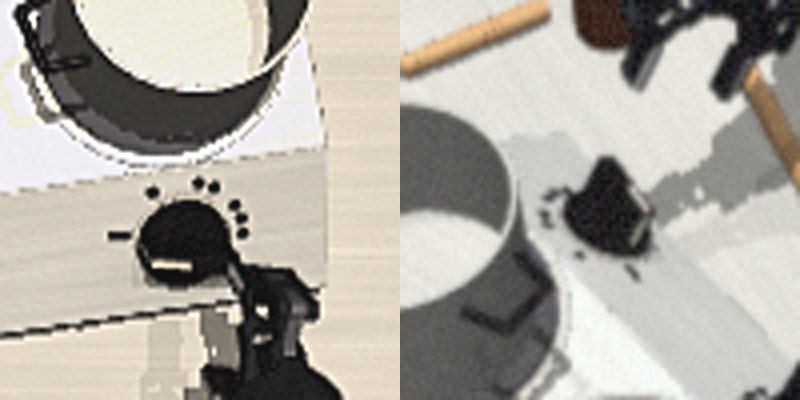

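The isolator is untouched. The knob is still at off, with the white line at (170,265) in the left half, and the gripper is lined up on its axis at the standoff. Moving in along the axis with a 3.7 mm lateral correction.

>>> send_rows(targets=[0.0038,-0.0006,0.01,0,0.004,-0.003,0.6,0.0038,-0.0006,0.03,0,0.004,-0.003,0.6,0.0038,-0.0006,0.05,0,0.004,-0.003,0.6,0.0038,-0.0006,0.06,0,0.004,-0.003,0.6,0.0038,-0.0006,0.06,0,0.004,-0.003,0.6])

```text
clock: 7.9
eef_pos: [510.3, -208.6, 130.3]
tcp_rot: [2.549, -0.145, 1.538]
contact_force: [-0.8, -0.3, 0.2]
opening: 0.797
grasp_force: 0.0
```

Run:
```python
from h import *
from rig import r,cams
np.set_printoptions(precision=3,suppress=True)
s=r.sense();print(s["clock"],s["qpos"],s["eef_pos"]);print(delta(s,G,knobR(0)))
```

```text
7.9 [-0.638  0.309  2.224  1.23   0.458 -1.656] [ 510.332 -208.591  130.322]
(array([-8.501,  0.546, 37.908]), array([-0.004, -0.008,  0.004]))
```

>>> send_rows(targets=[0,0,0,0,0,0,0.6,0,0,0,0,0,0,0.6,0,0,0,0,0,0,0.6])

```text
clock: 8.15
eef_pos: [510.4, -210.8, 133.1]
tcp_rot: [2.545, -0.143, 1.536]
contact_force: [-0.3, 0.4, -0.6]
opening: 0.8
grasp_force: 0.0
```

Run:
```python
from h import *
from rig import r,cams
np.set_printoptions(precision=3,suppress=True)
s=r.sense();print(s["clock"],s["qpos"],s["qvel"],s["eef_pos"]);print(delta(s,G,knobR(0)))
```

```text
8.15 [-0.642  0.304  2.223  1.227  0.459 -1.655] [-0.007 -0.003 -0.003  0.006 -0.002 -0.009] [ 510.421 -210.769  133.087]
(array([-6.636, -1.465, 40.36 ]), array([-0.   , -0.005,  0.004]))
```

>>> send_rows(targets=[-0.0066,-0.0015,0.005,0,-0.005,0.004,0.6,-0.0066,-0.0015,0.01,0,-0.005,0.004,0.6,-0.0066,-0.0015,0.01,0,-0.005,0.004,0.6,-0.0066,-0.0015,0.01,0,-0.005,0.004,0.6,-0.0066,-0.0015,0.01,0,-0.005,0.004,0.6])

```text
clock: 8.57
eef_pos: [514.6, -216.6, 122.4]
tcp_rot: [2.546, -0.141, 1.53]
contact_force: [-0.5, -0.1, 0.2]
opening: 0.798
grasp_force: 0.0
```

Run:
```python
from h import *
from rig import r,cams
np.set_printoptions(precision=3,suppress=True)
s=r.sense();print(s["clock"],s["qpos"],s["qvel"],s["eef_pos"]);print(delta(s,G,knobR(0)))
```

```text
8.5667 [-0.644  0.334  2.216  1.27   0.448 -1.699] [ 0.001 -0.005  0.    -0.002 -0.    -0.002] [ 514.607 -216.562  122.4  ]
(array([ 0.622,  0.418, 29.81 ]), array([-0.001, -0.   , -0.001]))
```

>>> send_rows(targets=[0.0006,0.0004,0.007,0,0,0,0.6,0.0006,0.0004,0.014,0,0,0,0.6,0.0006,0.0004,0.021,0,0,0,0.6,0.0006,0.0004,0.028,0,0,0,0.6,0.0006,0.0004,0.028,0,0,0,0.6,0.0006,0.0004,0.028,0,0,0,0.6,0.0006,0.0004,0.028,0,0,0,0.6])

```text
clock: 9.15
eef_pos: [530.8, -213.4, 100.1]
tcp_rot: [2.546, -0.141, 1.53]
contact_force: [0.7, -0.6, -0.5]
opening: 0.8
grasp_force: 0.0
```

Run:
```python
from h import *
from rig import r,cams
np.set_printoptions(precision=3,suppress=True)
s=r.sense();print(s["clock"],s["qpos"],s["eef_pos"],s["contact_force"]);print(delta(s,G,knobR(0)))
im=[cv2.convertScaleAbs(cv2.resize(cams.grab_frame(n)["color"][y:y+100,x:x+100],(400,400),interpolation=2),alpha=1.5,beta=15) for n,x,y in(("top",265,120),("scene",160,110))]
cv2.imwrite("pics/kpre2.png",np.hstack(im))
```

```text
9.15 [-0.615  0.394  2.202  1.384  0.422 -1.798] [ 530.777 -213.365  100.07 ] [ 0.659 -0.565 -0.476]
(array([-0.055, -0.139,  2.069]), array([-0.001, -0.   , -0.001]))
```

View pics/kpre2.png

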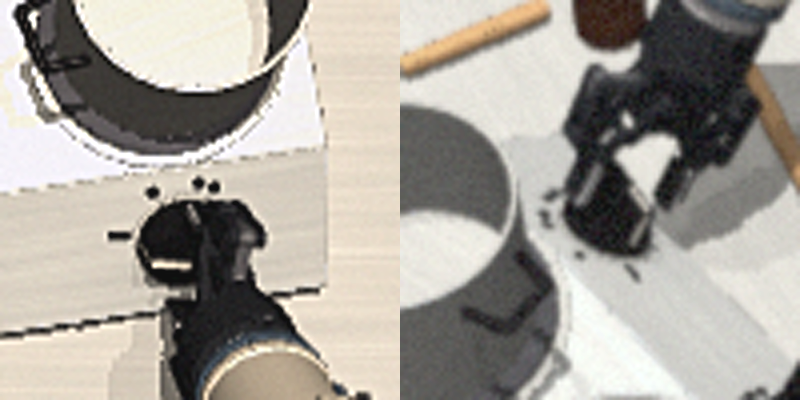

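The fingers straddle the grip bar: left half (195,215) and (175,310), right half (585,180) and (665,180). The bar is still at off, so I'll close and turn.

>>> send_rows(targets=[0,0,0.001,0,0,0,-1,0,0,0.001,0,0,0,-1,0,0,0.001,0,0,0,-1,0,0,0.001,0,0,0,-1,0,0,0.001,0,0,0,-1,0,0,0.001,0,0,0,-1,0,0,0.001,0,0,0,-1], grip_force=60)

```text
clock: 9.83
eef_pos: [531.4, -213.4, 99.3]
tcp_rot: [2.545, -0.141, 1.53]
contact_force: [-3.1, -0.6, 5.7]
opening: 0.172
grasp_force: 59.7
```

>>> send_rows(targets=[0,0,0,0,0,0.1,-1,0,0,0,0,0,0.2,-1,0,0,0,0,0,0.3,-1,0,0,0,0,0,0.4,-1,0,0,0,0,0,0.5,-1,0,0,0,0,0,0.6,-1,0,0,0,0,0,0.7,-1,0,0,0,0,0,0.8,-1,0,0,0,0,0,0.9,-1,0,0,0,0,0,0.9,-1,0,0,0,0,0,0.9,-1])

```text
clock: 10.75
eef_pos: [532.1, -213.8, 99.7]
tcp_rot: [2.861, -0.551, 0.665]
contact_force: [-2.6, -0.8, 5.0]
opening: 0.176
grasp_force: 59.5
```

Run:
```python
from h import *
from rig import r,cams
np.set_printoptions(precision=3,suppress=True)
s=r.sense();print(s["clock"],s["qpos"],s["contact_force"],s["opening"]);print(delta(s,G,knobR(0)),delta(s,G,knobR(1.8)))
```

```text
10.75 [-0.614  0.396  2.201  1.39   0.421 -0.902] [-2.572 -0.76   4.968] 0.1758870892604888
(array([-0.578, -0.992,  1.079]), array([ 0.001,  0.   , -0.901])) (array([-0.578, -0.992,  1.079]), array([ 0.001, -0.001,  0.899]))
```

>>> send_rows(targets=[0,0,0,0,0,0.1,-1,0,0,0,0,0,0.2,-1,0,0,0,0,0,0.3,-1,0,0,0,0,0,0.4,-1,0,0,0,0,0,0.5,-1,0,0,0,0,0,0.6,-1,0,0,0,0,0,0.7,-1,0,0,0,0,0,0.8,-1,0,0,0,0,0,0.9,-1,0,0,0,0,0,0.9,-1,0,0,0,0,0,0.9,-1,0,0,0,0,0,0.9,-1])

```text
clock: 11.75
eef_pos: [532.2, -214.7, 99.7]
tcp_rot: [-2.834, -0.537, -0.397]
contact_force: [-0.9, -5.4, 3.9]
opening: 0.173
grasp_force: 59.2
```

>>> send_rows(targets=[0,0,0,0,0,0,0.6,0,0,0,0,0,0,0.6,0,0,0,0,0,0,0.6,0,0,0,0,0,0,0.6,0,0,0,0,0,0,0.6,0,0,0,0,0,0,0.6,0,0,-0.015,0,0,0,0.6,0,0,-0.035,0,0,0,0.6,0,0,-0.065,0,0,0,0.6,0,0,-0.095,0,0,0,0.6,0,0,-0.12,0,0,0,0.6,0,0,-0.12,0,0,0,0.6])

```text
clock: 12.75
eef_pos: [463.0, -225.5, 200.7]
tcp_rot: [-2.833, -0.538, -0.399]
contact_force: [1.2, -0.2, -0.3]
opening: 0.799
grasp_force: 0.0
```

Run:
```python
from h import *
from rig import r,cams
np.set_printoptions(precision=3,suppress=True)
s=r.sense();print(s["clock"],s["qpos"],s["eef_pos"],s["contact_force"],s["opening"])
im=[]
for n,x,y in(("top",265,120),("scene",160,110)):
    f=cams.grab_frame(n)["color"];cv2.imwrite(f"pics/{n}_end.png",f)
    im.append(cv2.convertScaleAbs(cv2.resize(f[y:y+100,x:x+100],(400,400),interpolation=2),alpha=1.5,beta=15))
cv2.imwrite("pics/kpost.png",np.hstack(im))
```

```text
12.75 [-0.744  0.125  2.234  0.949  0.588  0.38 ] [ 462.981 -225.498  200.685] [ 1.153 -0.247 -0.341] 0.7988096912206324
```

View pics/kpost.png

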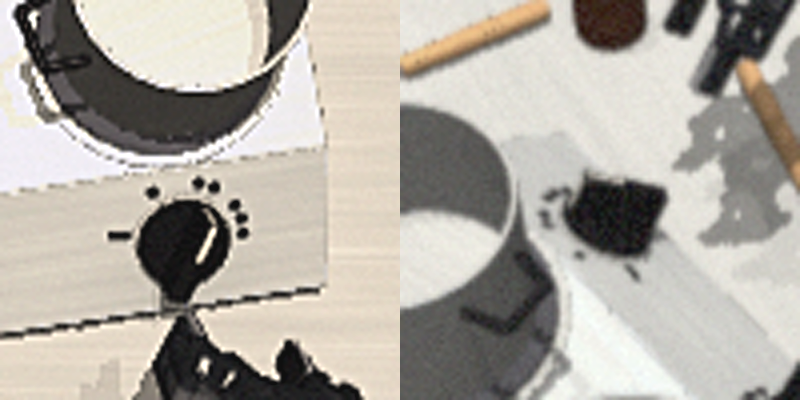

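The white pointer line runs (198,262)–(213,212), towards the two-dot pair at (206,185). The pot has not moved and the gripper is clear, so I'm handing in.

```bash
python3 -c "
from rig import r
print(r.sign_off())"
```

```text
the job is handed in; nothing more can be done
None
```

The isolator is on, the right knob under the stockpot is at two dots, the left knob was never touched, and the job is handed in at about 13 s of the 67 s allowed; the sign-off returned no verdict.

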